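Slide the drip tray home under the draining station

TASK

Take the drip tray by its upright grip blade and slide it, nose first, into the mouth of the slide-draining station: bring it in on the right of the mouth, move it left until you feel the left guide, and follow that guide in until the tray is up against the back stop. Work gently, so that neither the tray nor the robot ever presses hard on the station (keep well under 15 N), leave the tray lying flat and fully home, and do not disturb the slide box, the capped cup or the timer.

Things in the scene. Friction and masses are not known exactly. Their poses are not given: they have to be found in the camera images.
- station: Slide-draining station, fixed: low white box 150 long (own x), 165 wide (own y), 62 high (ribs on top reach 74), slotted steel deck. Origin: centre of its underside on the worktop. The open front faces its own -x; the tray goes in along own +x, sliding on the worktop (the bay has no floor). The bay holds two hidden guides and a hidden back stop, all rigid, described at the bay points.
- station_mouth (a point): Middle of the mouth in the station's front: 75 from its origin along own -x, 16 above the worktop; axes as the station's. The mouth is 149 wide (own y -74.5 to +74.5) and 32 high from the worktop.
- bay_entry (a point): Point 11 behind the mouth, mid width; axes as the station's. Two straight guides run along own x, 6 thick, 26 high, 96 between inner faces. The left (+y) one begins here and runs to the back; the right (-y) one begins 51 behind the mouth, its end flaring 6 outwards. As a pair they are set anywhere within 12 left or right of mid width: hidden, not measured, to be felt.
- bay_back (a point): Point 126 behind the mouth, mid width, the average place of the back stop's face; axes as the station's. The rigid stop is really set anywhere from 8 nearer the mouth to 8 further in (118 to 134 behind the mouth), hidden, not measured, to be felt.
- drip_tray: Shallow open steel tray, loose, 120 long (own x), 92 wide (own y), 20 high, about 0.16 kg, corners cut 10 at 45 degrees. Origin: centre of its underside. The nose is the +x end. Behind the -x end a flat neck (6 high, 30 wide) carries an upright grey grip blade, 36 long (own x), 12 thick (own y), 64 high from the worktop, its middle at own x = -108.
- tray_grip (a point): Point to grip on the blade: 108 behind the tray's origin, 46 above its underside, mid thickness; pinch across own y. Axes as the tray's. With the tray home it is 34 to 50 in front of the mouth. The tray can swivel a little in the grip when its nose meets a side force.
- tray_nose (a point): Middle of the nose wall's outer face: 60 ahead of the tray's origin, 10 above its underside. Axes as the tray's.
- sensing_pin (a joint): Light sprung pin (under 0.3 N) in the middle of the back stop, in m: 0 when out, 11 mm proud of the stop; about 0.011 when the tray's nose is against the stop; it follows the tray back out.
- slide_box: Bystander, loose: closed blue slide box 68 x 98 x 30, origin at the centre of its underside.
- cup_b: Bystander, loose: capped specimen cup, 59 across, 72 high, origin at the centre of its underside.
- bench_timer: Bystander, loose: small white timer 62 x 66 x 23, origin at the centre of its underside.

How it is judged:
On the way, in this order (a step that is already met when the one before it is completed fails the run):
1. the tray's nose is 20 mm or more inside the mouth, the tray flat on the worktop (x of tray_nose in the frame of station above -0.055 m and y of tray_nose in the frame of station between -0.04 and 0.04 m and height (world z) of drip_tray below 0.006 m and angle between drip_tray's own z axis and vertical below 0.08 rad), for 0.1 s.
2. the tray is against the back stop (within 3 mm) (value of joint sensing_pin above 0.008 m), for 0.1 s.
At the end, for the whole second after the job is handed in: The tray lies flat on the worktop in the bay between the guides, in line with the station (within 0.06 rad), its nose within 3 mm of the back stop (sensing pin pushed in more than 8 mm), let go and at rest (value of joint sensing_pin above 0.008 m and x of tray_nose in the frame of station above 0.038 m and y of tray_nose in the frame of station between -0.025 and 0.025 m and angle between the x axis of drip_tray and the x axis of station, either way round below 0.06 rad and height (world z) of drip_tray below 0.004 m and angle between drip_tray's own z axis and vertical below 0.04 rad and linear speed of drip_tray below 0.01 m/s); the robot touches nothing.
It fails at once if tray and station (with its guides and stop) press on each other with more than 20 N (contact force between drip_tray and station above 20 N).
It fails at once if the robot presses on the station with more than 15 N (contact force between any of the arm, the fingers and station above 15 N).
It fails at once if the slide box, the cup or the timer is moved more than 15 mm (distance of any of slide_box, cup_b, bench_timer from where it was at the start of the episode above 0.015 m).
It also fails if it takes over 72 s, if anything falls off the work surface, if the arm or the gripper's body presses on something with over 40 N, if the wrist force passes 120 N, or if a joint passes its speed limit or range.

ROBOT

A 6-joint arm with a two-finger parallel gripper is mounted at the origin on a cart in front of the work surface, level with it; the furniture and walls round the work are solid. World frame = base frame: x ahead of the robot, y to its left, z up, the work surface at z = 0. Lengths are in m, angles in rad, forces in N, time in s.
With the tool pointing down it reaches from about 0.325 to 1 m from the base axis. Payload 5.1 kg.
Tool frame: the origin (TCP) lies at the very end of the fingers, on their centre line; the grasp point (between the pads) lies 19 mm behind it; z points along the fingers, y is the direction in which the jaws open and shut (so a half turn about z gives the same grasp; the last joint's range is limited). The gripper opens to 85 mm and grips with 20 to 120 N. Pads are 22 mm wide; open, the fingers measure 114 mm over their backs; the gripper's body (76 mm by 85 mm) begins 54 mm behind the grasp point. The pads swing forward as they close: fully open they stand 13 mm farther back than shut.
Start: joints at [1.213, 0.124, 1.65, -0, 1.367, -0.083], TCP at [0.176, 0.626, 0.231] pointing down, gripper open.
Joint ranges: [-2.61, 2.61], [-1.02, 2.33], [0.03, 2.71], [-1.35, 4.49], [0.32, 2.68], [-2.91, 2.91]. Speed limits (rad/s): [2.57, 2.57, 3.14, 3.14, 3.14, 3.14].

INTERFACE

Orientations are given as a unit quaternion [x, y, z, w].
In Python, from workcell import * gives the robot as it stands.
- The arm moves only by the tool move_arm, never from a script. Its argument "plan" is a list of rows, each a list of 5 numbers: the shift along the tool's x, y, z in m, then the turn about the tool's z in degrees, then the gripper command: -1 is shut, 1 is fully open, values between are in proportion. A call has 1 to 8 rows; each row shifts and turns the pose as measured when the row begins, along the tool's axes as they then stand; what a row does not reach is not made up. A row lasts 1/8 s, in which the tool goes at most 62.5 mm and 10.7 degrees, less where a joint would pass 70% of its speed; a pose out of reach is approached as far as the arm can. A call is refused whole if a number of a shift passes 0.0625 or a number of a turn 10.7, either way. A call with a gripper value outside its range is refused whole. The fingers move at their own pace and stop on an object; "newtons" is the grip in N (left out, the last holds). Time passes only in rows, so rows that do not move let the fingers close. It gives the time, the measured TCP pose, the force and the opening at its end, in the units of the state.
- get_state(): the state, without advancing time (a new reading comes with each control period).
- read_camera(name): name is "side" or "top"; returns a dict with "color" (420x560x3 uint8, red, green, blue), "depth" (420x560 float32, m along the optical axis (not along the pixel's ray), 0 where there is no reading), "fx", "fy", "cx", "cy" (pixels), "eye" and "rotation" of the camera in the world. Camera axes: x right, y down, z forward; pixel columns grow to the right and rows downward; lengths in m; the calibration is good to about 2 mm. A picture is of the moment at which its call begins.
- job_done(): hands the job in, once; it reports no verdict.
The state is a dict: "time_s": time; "joints": joint angles; "joint_vel": joint speeds; "joint_torque": joint torques, N m; "tcp_pos": TCP position; "tcp_rot": TCP orientation; "contact_force": force on the tool from outside, world axes, zero at the start; "ft_torque": the same for the moment, N m; "finger_gap": finger opening in m.
Only numpy, scipy, OpenCV 4.12 (cv2) and the standard library are available. Lean on these libraries where they do the work, as an engineer would, in place of code of your own. Each camera call takes 0.05 s, during which the arm holds its last target.

## Working session

There is one attempt and no reset: what is moved stays moved. The work goes in short steps, Python scripts to look and compute and a tool call to move; the robot and the scene stay as the last step left them, time stands still between calls to the robot, and variables do not carry over. Pictures are saved under pics/ and viewed, and the job is handed in when it is done.

Besides the shell and the picture viewer there is one more tool, called after ">>>" in YAML: its name, and indented under it one key for each argument. move_arm: Moves the arm, as the interface text tells. Its arguments: {"type":"object","properties":{"plan":{"type":"array","items":{"type":"array","items":{"type":"number"}}},"newtons":{"type":"number"}},"required":["plan"]}

```bash
mkdir -p pics; ls
python3 - <<'E'
from workcell import *
import cv2,pickle
s=get_state();print(s)
for n in("top","side"):
    c=read_camera(n);pickle.dump(c,open(f"{n}.pkl","wb"));cv2.imwrite(f"pics/{n}0.png",c["color"][:,:,::-1]);print(n,c["fx"],c["cx"],c["cy"],c["eye"],c["rotation"])
E
```

```text
pics
{'time_s': 0.0, 'joints': array([ 1.21341885e+00,  1.24500889e-01,  1.65166011e+00, -4.96096648e-06,
        1.36751201e+00, -8.25916402e-02]), 'joint_vel': array([-6.42996067e-05, -1.77660464e-04, -2.26480258e-03,  4.97309062e-04,
        4.22601605e-04,  5.34832389e-04]), 'joint_torque': array([ 1.11238967e-05, -4.23626590e+01, -3.65446472e+01, -1.86585571e-04,
        7.08411913e-03, -3.46566168e-06]), 'tcp_pos': array([0.17618206, 0.6250356 , 0.23006397]), 'tcp_rot': array([ 1.36960498e-01,  9.90575964e-01, -1.01564002e-03, -2.24611504e-04]), 'contact_force': array([ 0.51162735,  0.55376781, -0.14010848]), 'ft_torque': array([ 0.01158603, -0.0086168 ,  0.01099995]), 'finger_gap': 0.08588937474724864}
top 386.4740336594524 275.1131443031734 210.1787700940064 [0.42971293 0.01607008 1.29220922] [ 0.71306525 -0.69474861  0.0702334  -0.06268651]
side 398.0543732958587 284.36062092911766 214.04740741782027 [ 0.30389568 -0.95207242  0.84476461] [ 0.88400386 -0.15629147  0.07787831 -0.43364169]
```

View pics/top0.png

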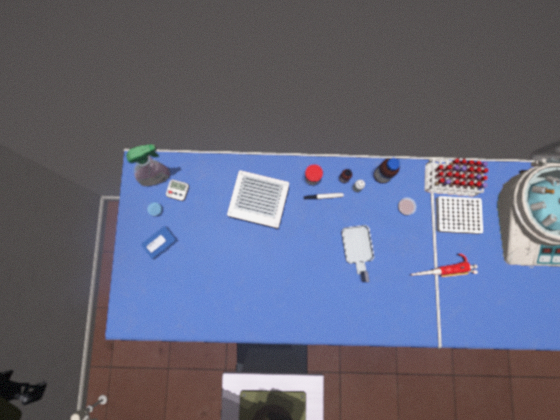

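View pics/side0.png

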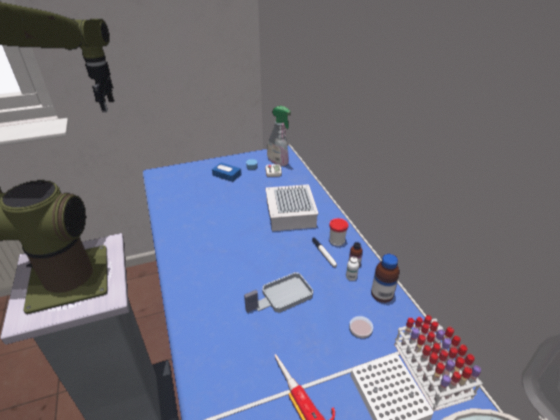

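Run:
```python
import cv2,numpy as np
t=cv2.imread("pics/top0.png");s=cv2.imread("pics/side0.png")
a=cv2.resize(t[160:295,210:390],None,fx=4,fy=4,interpolation=cv2.INTER_CUBIC);cv2.imwrite("pics/a.png",a)
b=cv2.resize(s[170:320,230:360],None,fx=4,fy=4,interpolation=cv2.INTER_CUBIC);cv2.imwrite("pics/b.png",b)
```

```text
(no output)
```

View pics/a.png

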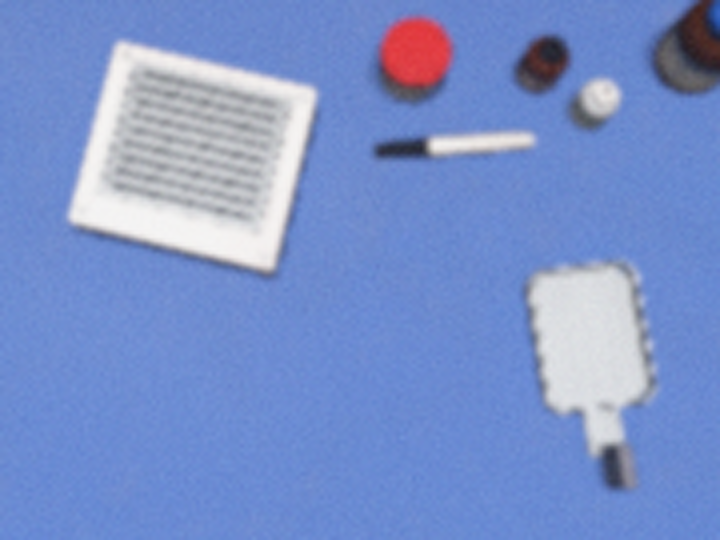

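View pics/b.png

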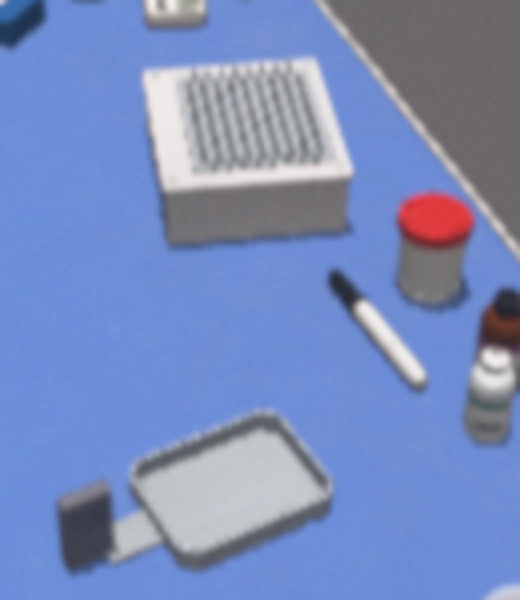

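```bash
cat > h.py <<'E'
import numpy as np,cv2,pickle
from scipy.spatial.transform import Rotation as R
def ray(c,px,z):
    px=np.atleast_2d(px).astype(float)
    d=np.c_[(px[:,0]-c["cx"])/c["fx"],(px[:,1]-c["cy"])/c["fy"],np.ones(len(px))]
    d=R.from_quat(c["rotation"]).apply(d); e=np.array(c["eye"])
    return e+d*((z-e[2])/d[:,2])[:,None]
def cloud(c):
    v,u=np.indices(c["depth"].shape);d=c["depth"]
    P=np.stack([(u-c["cx"])/c["fx"]*d,(v-c["cy"])/c["fy"]*d,d],-1).reshape(-1,3)
    return (R.from_quat(c["rotation"]).apply(P)+np.array(c["eye"])).reshape(d.shape+(3,))
def mask(c,box):
    hsv=cv2.cvtColor(c["color"],cv2.COLOR_RGB2HSV)
    m=(hsv[...,1]<90).astype(np.uint8)*255
    o=np.zeros_like(m);x0,y0,x1,y1=box;o[y0:y1,x0:x1]=m[y0:y1,x0:x1]
    n,l,st,_=cv2.connectedComponentsWithStats(o)
    return (l==1+np.argmax(st[1:,4])).astype(np.uint8)
E
python3 - <<'E'
from h import *
c=pickle.load(open("top.pkl","rb"));s=pickle.load(open("side.pkl","rb"))
P=cloud(c);print("table z",np.median(P[280:320,150:300,2]), "stn",P[215:222,240:270,2].mean())
m=mask(c,(215,160,300,235));r=cv2.minAreaRect(np.argwhere(m)[:,::-1].astype(np.float32));print(r)
q=cv2.boxPoints(r);w=ray(c,q,.062);print(w,np.linalg.norm(np.diff(w,axis=0),axis=1),"centre",w.mean(0))
hsv=cv2.cvtColor(c["color"],cv2.COLOR_RGB2HSV)
m=mask(c,(335,215,380,290));k=np.argwhere(m)[:,::-1];print(k.min(0),k.max(0),len(k))
# tray body rows
b=k[k[:,1]<258];r=cv2.minAreaRect(b.astype(np.float32));w=ray(c,cv2.boxPoints(r),.02);print("tray",w,np.linalg.norm(np.diff(w,axis=0),axis=1),w.mean(0))
# blade
v=hsv[...,2].astype(int)
d=np.argwhere((hsv[265:290,350:375,2]<130))[:,::-1]+[350,265];print("dark",len(d),d.mean(0),ray(c,d.mean(0),.055))
Q=P[225:290,335:380].reshape(-1,3);hi=Q[Q[:,2]>.045];print(len(hi),hi.mean(0),hi.max(0))
# side view
Ps=cloud(s)
Q=Ps[280:315,235:265].reshape(-1,3);hi=Q[Q[:,2]>.055];print("side blade top",len(hi),hi.mean(0),hi.min(0),hi.max(0))
vis=s["color"]
E
```

```text
table z -0.0006795898919568222 stn 0.055961121718853604
((257.7296447753906, 198.55587768554688), (54.83356475830078, 49.10860824584961), 13.671307563781738)
[[ 0.64096571  0.16603686  0.062     ]
 [ 0.80191103  0.13557599  0.062     ]
 [ 0.76267343 -0.04130276  0.062     ]
 [ 0.60338337 -0.00678951  0.062     ]] [0.1638025  0.18117859 0.16298616] centre [0.70223338 0.06338014 0.062     ]
[341 225] [374 281] 1234
tray [[ 0.62071245 -0.21208094  0.02      ]
 [ 0.63612414 -0.31309065  0.02      ]
 [ 0.52469906 -0.32455189  0.02      ]
 [ 0.50984999 -0.22513038  0.02      ]] [0.10217867 0.11201299 0.10052429] [ 0.57284641 -0.26871346  0.02      ]
dark 43 [362.93023256 276.48837209] [[ 0.45957214 -0.27742253  0.055     ]]
70 [ 0.45449804 -0.23438241  0.27122419] [0.47694214 0.01607008 1.29220922]
side blade top 75 [ 0.45109051 -0.31404965  0.09330848] [ 0.30389568 -0.95207242  0.05539078] [ 0.47506426 -0.27744098  0.84476461]
```

```bash
cat >> h.py <<'E'
def edge(ch,a,b,half=4,n=30,trim=.12):
    """subpixel line near a->b: max |gradient| across; returns fitted line (point,dir)"""
    a=np.array(a,float);b=np.array(b,float);t=(b-a)/np.linalg.norm(b-a);nn=np.array([-t[1],t[0]])
    o=np.arange(-half,half+.01,.1);pts=[]
    g0=cv2.GaussianBlur(ch.astype(np.float32),(0,0),.7)
    for f in np.linspace(trim,1-trim,n):
        p=a+f*(b-a);xy=(p+o[:,None]*nn).astype(np.float32)
        pr=cv2.remap(g0,xy[None,:,0],xy[None,:,1],cv2.INTER_CUBIC)[0]
        g=np.abs(np.gradient(pr));i=np.argmax(g);pts.append(xy[i])
    pts=np.array(pts);l=cv2.fitLine(pts,cv2.DIST_HUBER,0,.01,.01).ravel()
    res=np.abs((pts-l[2:])@np.array([-l[1],l[0]]))
    return l,np.median(res)
def meet(l,m):
    A=np.array([[l[0],-m[0]],[l[1],-m[1]]]);k=np.linalg.solve(A,m[2:]-l[2:]);return l[2:]+k[0]*l[:2]
def quad(ch,c4,**k):
    L=[edge(ch,c4[i],c4[(i+1)%4],**k) for i in range(4)]
    return np.array([meet(L[i-1][0],L[i][0]) for i in range(4)]),[round(float(x[1]),2) for x in L]
E
python3 - <<'E'
from h import *
c=pickle.load(open("top.pkl","rb"));s=pickle.load(open("side.pkl","rb"))
def ana(w,name):
    # order: backleft, backright, frontright, frontleft (seen from front: left=+y)
    print(name,"centre",w.mean(0),"sides",np.linalg.norm(np.roll(w,-1,0)-w,axis=1))
    for i,j in((3,0),(2,1)): d=w[j]-w[i];print(" yaw x-edge",np.degrees(np.arctan2(d[1],d[0])))
    for i,j in((1,0),(2,3)): d=w[j]-w[i];print(" yaw y-edge",np.degrees(np.arctan2(d[1],d[0]))-90)
def rgbS(c): return c["color"][...,0].astype(np.float32)
q=np.array([(118,42),(316,90),(272,270),(70,222)])/4+[210,160]-.375
Q,e=quad(rgbS(c),q);print(Q,e);ana(ray(c,Q,.062),"top")
# side view: corners in zoom b: backleft(305,60)? left edge image = front
q=np.array([(145,72),(315,60),(352,175),(165,192)])/4+[230,170]-.375  # FL,BL,BR,FR
q=q[[1,2,3,0]]
Q,e=quad(rgbS(s),q);print(Q,e);ana(ray(s,Q,.062),"side")
# tray top: rim
q=np.array([(524,268),(636,262),(660,400),(548,416)])/4+[210,160]-.375
Q,e=quad(rgbS(c),q,trim=.2);print(Q,e);ana(ray(c,Q,.02),"tray top");
E
```

```text
[[238.48225 169.35947]
 [289.153   181.5709 ]
 [277.81403 227.42949]
 [226.30977 215.12329]] [0.24, 0.22, 0.23, 0.21]
top centre [0.70279048 0.06270061 0.062     ] sides [0.17213914 0.15684026 0.17089117 0.15785854]
 yaw x-edge -11.956535121750074
 yaw x-edge -12.410797160756339
 yaw y-edge -12.378796288424098
 yaw y-edge -12.038816928761776
[[308.60474 183.42142]
 [318.26218 213.41917]
 [269.91934 217.47258]
 [264.98322 187.1349 ]] [0.21, 0.22, 0.2, 0.23]
side centre [0.7001237  0.06569912 0.062     ] sides [0.17681806 0.15661768 0.17409015 0.15668527]
 yaw x-edge -11.212446162465584
 yaw x-edge -12.209917757286826
 yaw y-edge -12.746978082479188
 yaw y-edge -12.740964259070907
[[341.1521  228.6562 ]
 [365.57736 225.05278]
 [371.82407 259.57083]
 [346.8758  262.5961 ]] [0.44, 0.21, 0.62, 0.23]
tray top centre [ 0.56638451 -0.26580399  0.02      ] sides [0.08300445 0.11551402 0.08302899 0.11311818]
 yaw x-edge 9.140818022511416
 yaw x-edge 9.152196457764338
 yaw y-edge 9.929588890730344
 yaw y-edge 8.27600179698932
```

Run:
```python
from h import *
c=pickle.load(open("top.pkl","rb"));s=pickle.load(open("side.pkl","rb"))
for n,cc,b in(("top",c,(335,225,380,290)),("side",s,(235,280,265,315))):
    P=cloud(cc)[b[1]:b[3],b[0]:b[2]].reshape(-1,3)
    for lo,hi in((.03,.07),(.05,.08),(.058,.08)):
        Q=P[(P[:,2]>lo)&(P[:,2]<hi)]
        if len(Q)>4:
            r=cv2.minAreaRect(Q[:,:2].astype(np.float32));print(n,lo,len(Q),Q.mean(0),Q.min(0),Q.max(0),r)
a=cv2.resize(c["color"][215:290,330:385][:,:,::-1],None,fx=8,fy=8,interpolation=cv2.INTER_NEAREST)
b=cv2.resize(s["color"][265:320,235:320][:,:,::-1],None,fx=8,fy=8,interpolation=cv2.INTER_NEAREST)
cv2.imwrite("pics/c.png",a);cv2.imwrite("pics/d.png",b)
```

```text
top 0.03 69 [ 0.45947681 -0.28558663  0.05640378] [ 0.44260808 -0.29481181  0.03101588] [ 0.47694214 -0.27992582  0.06668361] ((0.4599649906158447, -0.28749287128448486), (0.03507385775446892, 0.012441199272871017), 6.830785751342773)
top 0.05 53 [ 0.45999264 -0.28654194  0.06117894] [ 0.44260808 -0.29481181  0.05233515] [ 0.47694214 -0.27992582  0.06668361] ((0.45991596579551697, -0.2873234152793884), (0.03491684049367905, 0.01238164957612753), 5.189833164215088)
top 0.058 45 [ 0.46011578 -0.28726218  0.06234856] [ 0.44260808 -0.29481181  0.0582343 ] [ 0.4768514  -0.27992582  0.06668361] ((0.45982497930526733, -0.28776517510414124), (0.03475542739033699, 0.012116442434489727), 7.564778804779053)
side 0.03 160 [ 0.45686727 -0.28941014  0.05189525] [ 0.44008205 -0.29482315  0.03083673] [ 0.47506426 -0.27744098  0.06635853] ((0.4574119448661804, -0.28626734018325806), (0.03509455546736717, 0.014640618115663528), 8.661620140075684)
side 0.05 94 [ 0.45697378 -0.28812126  0.05980414] [ 0.44008205 -0.29396877  0.05012036] [ 0.47506426 -0.27744098  0.06635853] ((0.45749732851982117, -0.28625431656837463), (0.03492191433906555, 0.014640618115663528), 8.66162109375)
side 0.058 66 [ 0.45722535 -0.28713241  0.06249888] [ 0.44008205 -0.29396877  0.05801378] [ 0.47506426 -0.27744098  0.06635853] ((0.4575379490852356, -0.2862481474876404), (0.03483962640166283, 0.014640618115663528), 8.66162109375)
```

View pics/c.png

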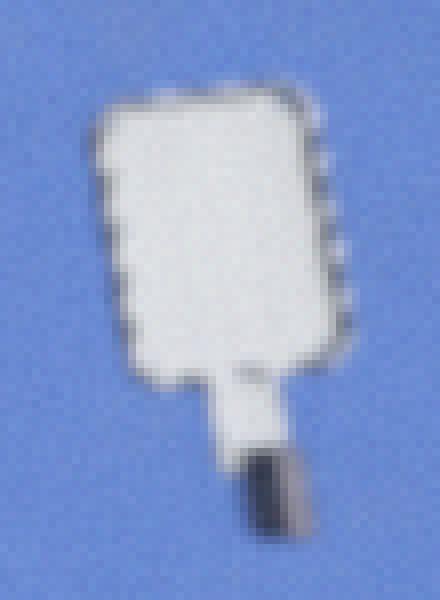

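View pics/d.png

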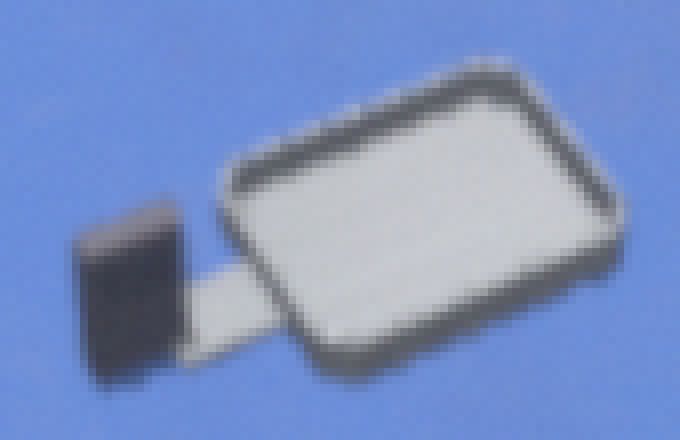

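```bash
cat >> h.py <<'E'
def st(v=1):
    from workcell import get_state
    s=get_state();r=R.from_quat(s["tcp_rot"]).as_matrix()
    yaw=np.degrees(np.arctan2(r[1,1],r[0,1]))  # world angle of tool y
    if v: print("t %.2f tcp"%s["time_s"],s["tcp_pos"].round(4),"yaw_y %.2f"%yaw,"tilt",r[:2,2].round(4),"F",s["contact_force"].round(2),"T",s["ft_torque"].round(2),"gap %.4f"%s["finger_gap"],"j",s["joints"].round(2))
    return s,r,yaw
def to(p,yaw=None):
    s,r,y=st();d=r.T@(np.array(p)-s["tcp_pos"]);print("need tool shift",d.round(4),"turn",None if yaw is None else round(y-yaw,2))
    print("tool axes world: x",r[:,0].round(3),"y",r[:,1].round(3))
E
python3 -c "
from h import *
to([.459,-.287,.18],99)"
```

```text
t 0.10 tcp [0.1762 0.6251 0.2302] yaw_y 74.26 tilt [-0.0007 -0.0018] F [-1.14 -0.76  0.01] T [ 0.01 -0.04 -0.03] gap 0.0852 j [ 1.21  0.12  1.65  0.    1.37 -0.08]
need tool shift [-0.5197 -0.801   0.0516] turn -24.74
tool axes world: x [-0.962  0.271  0.   ] y [ 0.271  0.962 -0.002]
```

>>> move_arm:
  plan:
    - [-0.036,-0.048,0,0,1]
    - [-0.036,-0.048,0,0,1]
    - [-0.036,-0.048,0,0,1]
    - [-0.036,-0.048,0,0,1]
    - [-0.036,-0.048,0,0,1]
    - [-0.036,-0.048,0,0,1]
    - [-0.036,-0.048,0,0,1]
    - [-0.036,-0.048,0,0,1]
  newtons: 40

```text
time_s: 1.1
tcp_pos: [0.3516, 0.1664, 0.2269]
tcp_rot: [0.132, 0.991, -0.004, -0.0]
contact_force: [1.2, -0.1, 0.1]
finger_gap: 0.0854
```

```bash
python3 -c "
from h import *
to([.459,-.287,.18],99)"
```

```text
t 1.10 tcp [0.3516 0.1664 0.2269] yaw_y 74.80 tilt [-0.0017 -0.0074] F [ 1.17 -0.12  0.13] T [ 0.03 -0.08  0.02] gap 0.0854 j [ 0.31 -0.5   2.19 -0.01  1.45 -1.  ]
need tool shift [-0.2225 -0.409   0.0501] turn -24.2
tool axes world: x [-0.965  0.262 -0.   ] y [ 0.262  0.965 -0.008]
```

>>> move_arm:
  plan:
    - [-0.03,-0.05,0,0,1]
    - [-0.03,-0.05,0,0,1]
    - [-0.03,-0.05,0,0,1]
    - [-0.03,-0.05,0,0,1]
    - [-0.03,-0.05,0,0,1]
    - [-0.03,-0.05,0,0,1]
    - [-0.02,-0.05,0,0,1]
    - [-0.01,-0.04,0,0,1]

```text
time_s: 2.1
tcp_pos: [0.4511, -0.2811, 0.2276]
tcp_rot: [0.134, 0.991, -0.003, 0.0]
contact_force: [0.3, 0.9, -0.1]
finger_gap: 0.0852
```

>>> move_arm:
  plan:
    - [0,0,0.01,-8,1]
    - [0,0,0.01,-8,1]
    - [0,0,0.01,-8,1]
    - [0,0,0,0,1]

```text
time_s: 2.6
tcp_pos: [0.4494, -0.2845, 0.1942]
tcp_rot: [-0.078, 0.997, -0.001, -0.002]
contact_force: [-0.4, 0.4, -0.5]
finger_gap: 0.0853
```

```bash
python3 -c "
from h import *
to([.459,-.287,.1],99)"
```

```text
t 2.60 tcp [ 0.4494 -0.2845  0.1942] yaw_y 98.92 tilt [-0.0037 -0.0028] F [-0.38  0.39 -0.46] T [0.01 0.01 0.  ] gap 0.0853 j [-0.66 -0.11  1.95 -0.    1.3  -2.39]
need tool shift [-0.0095 -0.0037  0.0942] turn -0.08
tool axes world: x [-0.988 -0.155  0.004] y [-0.155  0.988 -0.002]
```

>>> move_arm:
  plan:
    - [-0.009,-0.003,0.04,0,1]
    - [0,0,0.04,0,1]
    - [0,0,0.04,0,1]
    - [0,0,0.02,0,1]
    - [0,0,0.015,0,1]
    - [0,0,0,0,1]

```text
time_s: 3.35
tcp_pos: [0.4609, -0.2878, 0.0384]
tcp_rot: [-0.071, 0.997, -0.003, 0.0]
contact_force: [-0.6, 0.0, -0.3]
finger_gap: 0.0856
```

Run:
```python
from h import *
from workcell import *
to([.459,-.287,.028],99)
s=read_camera("side");cv2.imwrite("pics/s1.png",cv2.resize(s["color"][220:330,210:330][:,:,::-1],None,fx=5,fy=5,interpolation=2))
```

```text
t 3.35 tcp [ 0.4609 -0.2878  0.0384] yaw_y 98.19 tilt [ 0.0012 -0.0065] F [-0.55  0.04 -0.27] T [-0.01 -0.    0.02] gap 0.0856 j [-0.65  0.09  2.04 -0.01  1.01 -2.37]
need tool shift [0.0017 0.0011 0.0104] turn -0.81
tool axes world: x [-0.99  -0.142 -0.   ] y [-0.142  0.99  -0.007]
```

View pics/s1.png

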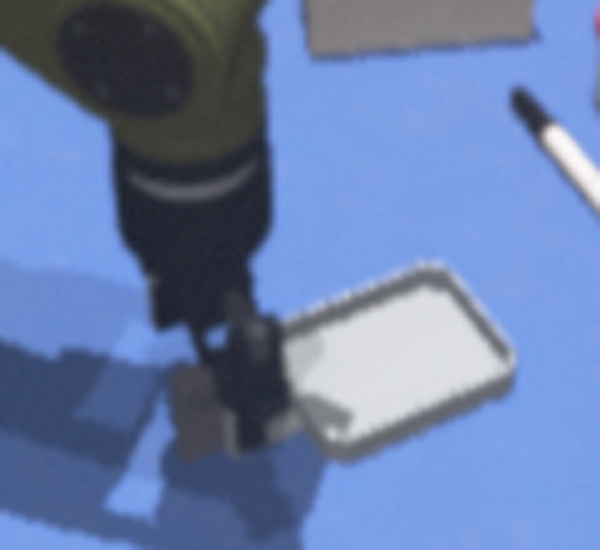

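>>> move_arm:
  plan:
    - [0.0015,0.001,0.01,-0.8,1]
    - [0,0,0,0,-1]
    - [0,0,0,0,-1]
    - [0,0,0,0,-1]
    - [0,0,0,0,-1]
    - [0,0,0,0,-1]
    - [0,0,0,0,-1]
  newtons: 40

```text
time_s: 4.28
tcp_pos: [0.4621, -0.2891, 0.0328]
tcp_rot: [-0.079, 0.997, -0.006, 0.004]
contact_force: [-0.6, 1.1, 0.7]
finger_gap: 0.0113
```

Run:
```python
from h import *
from workcell import *
to([.459,-.287,.028],99)
for n in("side","top"):
    s=read_camera(n);pickle.dump(s,open(n+"2.pkl","wb"))
    cv2.imwrite(f"pics/{n}2.png",cv2.resize((s["color"][220:330,210:330] if n=="side" else s["color"][200:300,310:420])[:,:,::-1],None,fx=5,fy=5,interpolation=2))
```

```text
t 4.28 tcp [ 0.4621 -0.2891  0.0328] yaw_y 99.01 tilt [ 0.0081 -0.0113] F [-0.6   1.06  0.72] T [0.11 0.06 0.08] gap 0.0113 j [-0.66  0.1   2.04 -0.    0.99 -2.38]
need tool shift [0.0028 0.0026 0.0047] turn 0.01
tool axes world: x [-0.988 -0.157 -0.006] y [-0.157  0.988 -0.012]
```

View pics/top2.png

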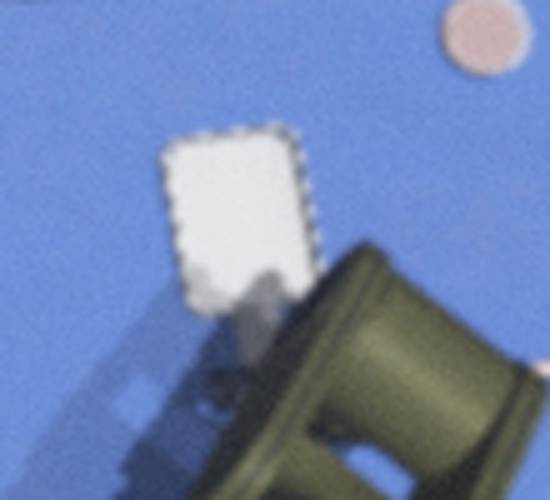

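View pics/side2.png

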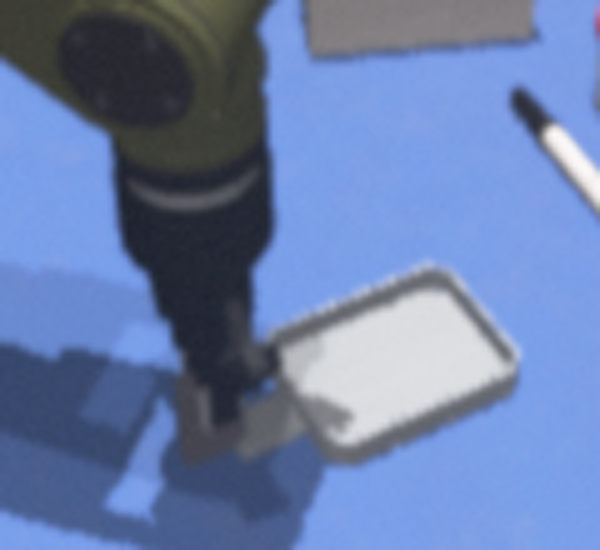

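>>> move_arm:
  plan:
    - [0.005,0.02,0,2.6,-1]
    - [0.005,0.025,0,2.6,-1]
    - [0.005,0.025,0,2.6,-1]
    - [0.005,0.025,0,2.6,-1]
    - [0.005,0.025,0,2.6,-1]
    - [0.005,0.025,0,2.6,-1]
    - [0.005,0.025,0,2.6,-1]
    - [0.005,0.02,0,2.6,-1]

```text
time_s: 5.38
tcp_pos: [0.4273, -0.1013, 0.0327]
tcp_rot: [0.11, 0.994, -0.011, 0.011]
contact_force: [0.5, -1.2, 1.0]
finger_gap: 0.0113
```

Run:
```python
from h import *
to([.405,.1067,.033],77.7)
```

```text
t 5.38 tcp [ 0.4273 -0.1013  0.0327] yaw_y 77.30 tilt [ 0.0197 -0.0247] F [ 0.47 -1.2   1.  ] T [-0.35  0.14  0.02] gap 0.0113 j [-0.34 -0.15  2.28 -0.02  0.98 -1.68]
need tool shift [ 0.0674  0.198  -0.0059] turn -0.4
tool axes world: x [-0.975  0.219 -0.025] y [ 0.22   0.975 -0.02 ]
```

>>> move_arm:
  plan:
    - [0,0,-0.005,0,-1]
    - [0,0,0,0,-1]

```text
time_s: 5.62
tcp_pos: [0.4264, -0.1006, 0.0372]
tcp_rot: [0.109, 0.994, -0.011, 0.01]
contact_force: [-0.0, 0.1, -2.1]
finger_gap: 0.0115
```

Run:
```python
from h import *
to([.405,.1067,.036],77.7)
```

```text
t 5.62 tcp [ 0.4264 -0.1006  0.0372] yaw_y 77.49 tilt [ 0.0182 -0.0246] F [-0.03  0.09 -2.09] T [ 0.07  0.18 -0.04] gap 0.0115 j [-0.34 -0.16  2.28 -0.02  0.99 -1.69]
need tool shift [ 0.0657  0.1977 -0.0043] turn -0.21
tool axes world: x [-0.976  0.216 -0.023] y [ 0.217  0.976 -0.02 ]
```

>>> move_arm:
  plan:
    - [0.009,0.025,-0.001,0,-1]
    - [0.009,0.025,-0.001,0,-1]
    - [0.009,0.025,-0.001,0,-1]
    - [0.009,0.025,-0.001,0,-1]
    - [0.009,0.025,-0.001,0,-1]
    - [0,0,0,0,-1]

```text
time_s: 6.38
tcp_pos: [0.4087, 0.0304, 0.0371]
tcp_rot: [0.111, 0.994, -0.012, 0.009]
contact_force: [-0.0, 0.1, -2.1]
finger_gap: 0.0117
```

Run:
```python
from h import *
to([.405,.1067,.036],77.7)
from workcell import *
for n in("side","top"):
    s=read_camera(n);pickle.dump(s,open(n+"3.pkl","wb"))
    cv2.imwrite(f"pics/{n}3.png",cv2.resize((s["color"][150:310,180:350] if n=="side" else s["color"][160:310,210:390])[:,:,::-1],None,fx=4,fy=4,interpolation=2))
```

```text
t 6.38 tcp [0.4087 0.0304 0.0371] yaw_y 77.21 tilt [ 0.0147 -0.0251] F [-0.05  0.08 -2.09] T [ 0.02  0.14 -0.01] gap 0.0117 j [-0.04 -0.23  2.34 -0.03  1.02 -1.37]
need tool shift [ 0.0204  0.0736 -0.0009] turn -0.49
tool axes world: x [-0.975  0.221 -0.02 ] y [ 0.221  0.975 -0.021]
```

View pics/top3.png

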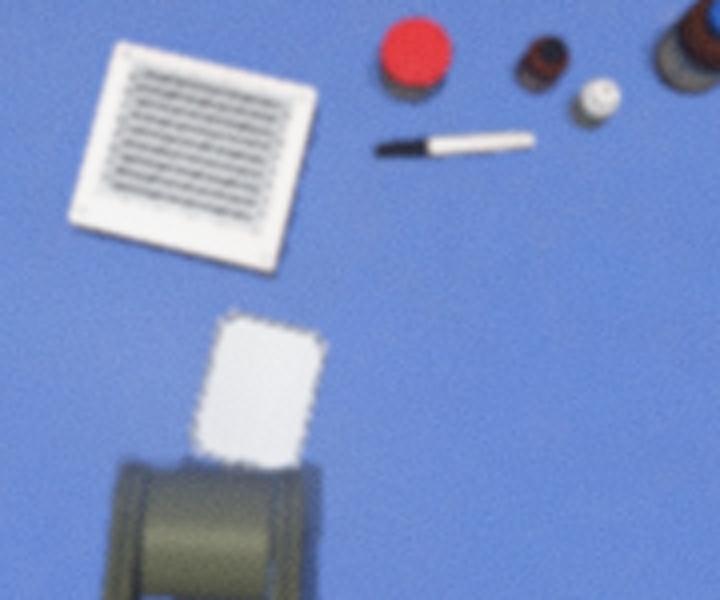

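View pics/side3.png

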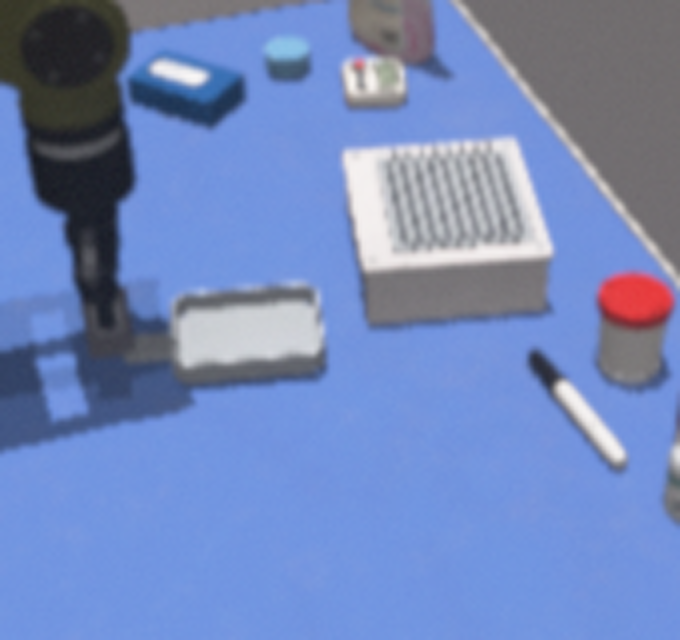

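```bash
cat >> h.py <<'E'
SO=np.array([.7015,.064]);SY=np.radians(-12.3)
def tost(p):
    p=np.atleast_2d(p)[:,:2]-SO;c,s=np.cos(SY),np.sin(SY);return np.c_[c*p[:,0]+s*p[:,1],-s*p[:,0]+c*p[:,1]]
E
python3 - <<'E'
from h import *
c=pickle.load(open("top3.pkl","rb"))
ch=cv2.cvtColor(c["color"],cv2.COLOR_RGB2HSV)[...,1].astype(np.float32)
q=np.array([(218,308),(328,340),(300,470),(190,455)])/4+[210,160]-.375
for i,n in((0,"nose"),(1,"right"),(3,"left")):
    for nm,C in(("S",ch),("R",c["color"][...,0])):
        l,r=edge(C,q[i],q[(i+1)%4],half=4,trim=.2)
        P=ray(c,np.array([l[2:]-8*l[:2],l[2:]+8*l[:2]]),.012);S=tost(P)
        print(n,nm,r,S.round(4).tolist())
# station edges same image
Q,e=quad(ch,np.array([(118,42),(316,90),(272,270),(70,222)])/4+[210,160]-.375);print(tost(ray(c,Q,.062)).round(4),e)
P=cloud(c);
for n,b in(("stn",P[165:235,220:300]),("tray",P[235:278,255:296])):
    b=b.reshape(-1,3);b=b[(b[:,2]>(.05 if n=="stn" else .008))&(b[:,2]<.09)];S=tost(b)
    print(n,len(b),np.percentile(S,[0,2,98,100],axis=0).round(4).tolist())
    r=cv2.minAreaRect(S.astype(np.float32));print(r)
E
```

```text
nose S 0.2247273 [[-0.1099, -0.0753], [-0.1101, -0.1285]]
nose R 0.25047272 [[-0.1124, -0.0648], [-0.1134, -0.1179]]
right S 0.22920886 [[-0.1937, -0.1439], [-0.1413, -0.1444]]
right R 0.21271572 [[-0.1953, -0.1422], [-0.1429, -0.143]]
left S 0.21762314 [[-0.1909, -0.0511], [-0.1383, -0.0512]]
left R 0.41160446 [[-0.192, -0.0529], [-0.1394, -0.0549]]
[[ 0.0813  0.0857]
 [ 0.0805 -0.0887]
 [-0.0803 -0.0886]
 [-0.0792  0.0855]] [0.24, 0.2, 0.25, 0.25]
stn 2442 [[-0.0775, -0.088], [-0.0747, -0.0847], [0.0749, 0.079], [0.0793, 0.0832]]
((0.0008238255977630615, -0.0024512410163879395), (0.15683619678020477, 0.17120403051376343), 0.048206910490989685)
tray 618 [[-0.2374, -0.1448], [-0.2314, -0.1433], [-0.1136, -0.0543], [-0.1115, -0.0532]]
((-0.17451372742652893, -0.09887200593948364), (0.09152161329984665, 0.12579230964183807), 89.7823486328125)
```

Run:
```python
from h import *
s,r,y=st();print(tost(s["tcp_pos"]))
p=SO+np.array([[np.cos(SY),-np.sin(SY)],[np.sin(SY),np.cos(SY)]])@np.array([-.283,-.019]);print(p)
to([*p,.036],77.7)
```

```text
t 6.47 tcp [0.4091 0.0294 0.0373] yaw_y 77.10 tilt [ 0.0151 -0.0255] F [-0.73  0.03 -2.82] T [ 0.07  0.19 -0.02] gap 0.0112 j [-0.04 -0.23  2.34 -0.03  1.02 -1.37]
[[-0.27837161 -0.0960579 ]]
[0.42094853 0.10572373]
t 6.47 tcp [0.4091 0.0294 0.0373] yaw_y 77.10 tilt [ 0.0151 -0.0255] F [-0.73  0.03 -2.82] T [ 0.07  0.19 -0.02] gap 0.0112 j [-0.04 -0.23  2.34 -0.03  1.02 -1.37]
need tool shift [ 0.0054  0.077  -0.0005] turn -0.6
tool axes world: x [-0.975  0.223 -0.02 ] y [ 0.223  0.975 -0.021]
```

>>> move_arm:
  plan:
    - [0.001,0.02,0,0,-1]
    - [0.001,0.02,0,0,-1]
    - [0.001,0.02,0,0,-1]
    - [0.001,0.017,0,0,-1]
    - [0,0,0,0,-1]

```text
time_s: 7.1
tcp_pos: [0.4249, 0.1017, 0.0353]
tcp_rot: [0.116, 0.993, -0.013, 0.009]
contact_force: [0.1, -0.8, -1.3]
finger_gap: 0.0113
```

```bash
cat > look.py <<'E'
import sys
from h import *
from workcell import *
n=sys.argv[1]
s,r,y=st();print("st",tost(s["tcp_pos"]), "nose x behind mouth %.1f"%((tost(s["tcp_pos"])[0,0]+.168+.075)*1000),"Fst",(np.array([[np.cos(SY),np.sin(SY)],[-np.sin(SY),np.cos(SY)]])@s["contact_force"][:2]).round(2), "tool yaw rel %.2f"%(y-77.7))
if len(sys.argv)>2:
  c=read_camera("top");pickle.dump(c,open("t.pkl","wb"));cv2.imwrite(f"pics/t{n}.png",cv2.resize(c["color"][160:310,200:330][:,:,::-1],None,fx=4,fy=4,interpolation=2))
  if len(sys.argv)>3:
    c=read_camera("side");cv2.imwrite(f"pics/s{n}.png",cv2.resize(c["color"][150:290,180:350][:,:,::-1],None,fx=4,fy=4,interpolation=2))
E
python3 look.py 4 t s
```

```text
t 7.10 tcp [0.4249 0.1017 0.0353] yaw_y 76.64 tilt [ 0.015  -0.0271] F [ 0.08 -0.8  -1.27] T [ 0.05  0.16 -0.05] gap 0.0113 j [ 0.13 -0.15  2.28 -0.03  1.   -1.19]
st [[-0.2782588  -0.02209854]] nose x behind mouth -35.3 Fst [ 0.25 -0.76] tool yaw rel -1.06
```

View pics/t4.png

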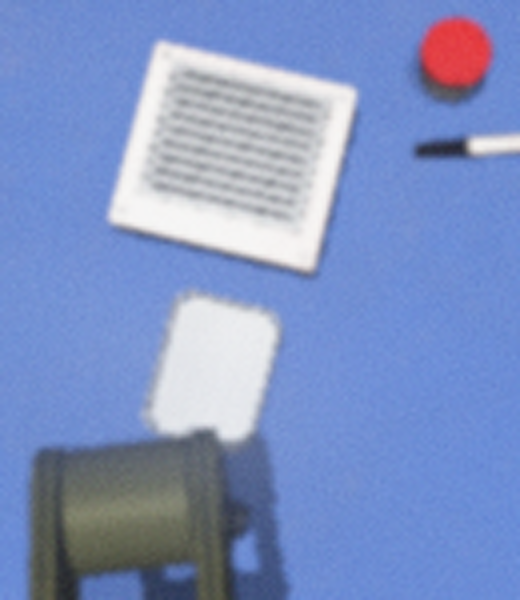

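View pics/s4.png

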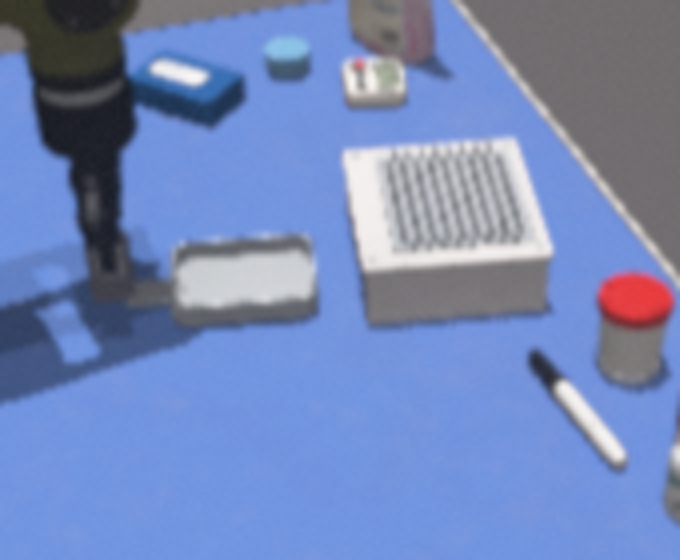

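>>> move_arm:
  plan:
    - [0,0.003,0,-1,-1]
    - [0,0,0,0,-1]

```text
time_s: 7.45
tcp_pos: [0.4253, 0.1028, 0.035]
tcp_rot: [0.109, 0.994, -0.013, 0.009]
contact_force: [-1.6, 0.1, -2.0]
finger_gap: 0.0115
```

```bash
cat > tr.py <<'E'
from h import *
c=pickle.load(open("t.pkl","rb"))
ch=cv2.cvtColor(c["color"],cv2.COLOR_RGB2HSV)[...,1].astype(np.float32)
P=cloud(c);b=P[225:300,230:280].reshape(-1,3);z=b[:,2];S=tost(b)
k=(z>.008)&(z<.04)&(S[:,0]>-.24)&(S[:,0]<-.09)&(np.abs(S[:,1])<.08);S=S[k];print(k.sum(),cv2.minAreaRect(S.astype(np.float32)),"z nose/tail",[np.median(b[k][(S[:,0]>a)&(S[:,0]<a+.02),2]).round(4) for a in(-.13,-.2)])
yb=[(np.percentile(S[(S[:,0]>a)&(S[:,0]<a+.02),1],[2,98])*1000).round(1).tolist() for a in (-.2,-.18,-.16,-.14)];print("y extents",yb)
E
python3 look.py 5 t; python3 tr.py
```

```text
t 7.45 tcp [0.4253 0.1028 0.035 ] yaw_y 77.53 tilt [ 0.0145 -0.0277] F [-1.61  0.14 -2.01] T [ 0.08  0.19 -0.02] gap 0.0115 j [ 0.13 -0.15  2.27 -0.03  1.   -1.2 ]
st [[-0.27813044 -0.02093104]] nose x behind mouth -35.1 Fst [-1.61 -0.21] tool yaw rel -0.17
338 ((-0.17071229219436646, -0.02336038649082184), (0.0927048847079277, 0.11938147991895676), 89.8975601196289) z nose/tail [np.float64(0.0122), np.float64(0.01)]
y extents [[-69.7, 21.7], [-69.2, 22.4], [-69.7, 21.3], [-69.3, 20.7]]
```

>>> move_arm:
  plan:
    - [0,0.004,0.001,0,-1]
    - [-0.01,0,0.001,0,-1]
    - [-0.01,0,0,0,-1]
    - [0,0,0,0,-1]

```text
time_s: 8.0
tcp_pos: [0.4476, 0.1021, 0.0334]
tcp_rot: [0.109, 0.994, -0.013, 0.009]
contact_force: [-1.0, -0.1, -2.2]
finger_gap: 0.0113
```

```bash
python3 look.py 6 t; python3 tr.py
```

```text
t 8.00 tcp [0.4476 0.1021 0.0334] yaw_y 77.52 tilt [ 0.0153 -0.0278] F [-0.95 -0.08 -2.15] T [0.01 0.1  0.04] gap 0.0113 j [ 0.13 -0.09  2.23 -0.04  0.99 -1.21]
st [[-0.25622338 -0.01686257]] nose x behind mouth -13.2 Fst [-0.92 -0.28] tool yaw rel -0.18
207 ((-0.14918966591358185, -0.019613344222307205), (0.09217193722724915, 0.11816639453172684), 89.98925018310547) z nose/tail [np.float64(0.0101), np.float64(0.0163)]
y extents [[-65.4, 25.6], [-65.6, 25.8], [-64.6, 25.4], [-65.6, 25.8]]
```

>>> move_arm:
  plan:
    - [-0.008,0,0.001,0,-1]
    - [-0.008,0,0,0,-1]
    - [-0.008,0,0,0,-1]
    - [0,0,0,0,-1]

```text
time_s: 8.55
tcp_pos: [0.4725, 0.0966, 0.0329]
tcp_rot: [0.109, 0.994, -0.013, 0.009]
contact_force: [-0.2, 0.1, -2.5]
finger_gap: 0.0114
```

```bash
python3 look.py 7 t s
```

```text
t 8.55 tcp [0.4725 0.0966 0.0329] yaw_y 77.52 tilt [ 0.0152 -0.0277] F [-0.21  0.15 -2.45] T [ 0.04  0.16 -0.  ] gap 0.0114 j [ 0.11 -0.04  2.18 -0.03  0.99 -1.23]
st [[-0.23069888 -0.01694683]] nose x behind mouth 12.3 Fst [-0.24  0.1 ] tool yaw rel -0.18
```

View pics/s7.png

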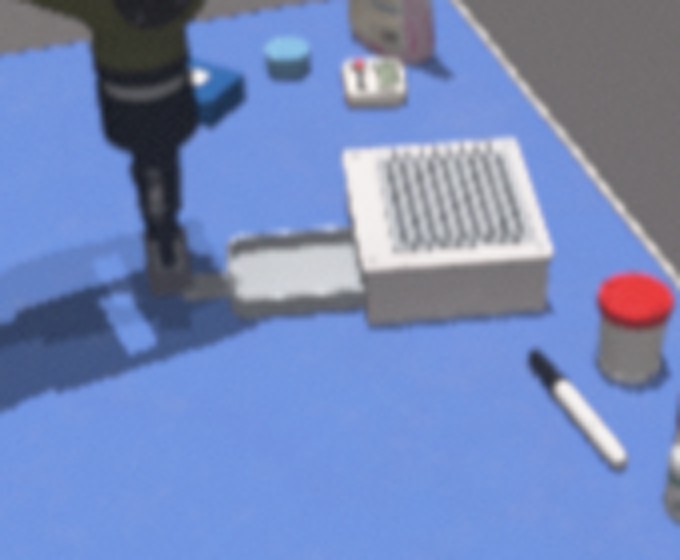

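>>> move_arm:
  plan:
    - [-0.004,0,0.0015,0,-1]
    - [-0.006,0,0,0,-1]
    - [0,0,0,0,-1]

```text
time_s: 9.02
tcp_pos: [0.4815, 0.0951, 0.033]
tcp_rot: [0.108, 0.994, -0.013, 0.008]
contact_force: [0.0, 0.1, -2.0]
finger_gap: 0.0114
```

```bash
python3 look.py 7
```

```text
t 9.03 tcp [0.4815 0.0951 0.033 ] yaw_y 77.55 tilt [ 0.0132 -0.0267] F [ 0.03  0.13 -1.97] T [ 0.03  0.12 -0.02] gap 0.0114 j [ 0.1  -0.02  2.16 -0.03  0.99 -1.23]
st [[-0.22158684 -0.01648815]] nose x behind mouth 21.4 Fst [-0.    0.14] tool yaw rel -0.15
```

>>> move_arm:
  plan:
    - [0,0,0.002,0,-1]
    - [0,0,0,0,-1]
    - [0,0,0,0,-1]

```text
time_s: 9.4
tcp_pos: [0.4815, 0.095, 0.0327]
tcp_rot: [0.108, 0.994, -0.013, 0.008]
contact_force: [-0.3, 0.3, -1.2]
finger_gap: 0.0116
```

```bash
python3 look.py 7
```

```text
t 9.40 tcp [0.4815 0.095  0.0327] yaw_y 77.55 tilt [ 0.0123 -0.027 ] F [-0.35  0.33 -1.24] T [ 0.09  0.11 -0.01] gap 0.0116 j [ 0.1  -0.01  2.16 -0.03  0.99 -1.23]
st [[-0.22158683 -0.01654223]] nose x behind mouth 21.4 Fst [-0.41  0.25] tool yaw rel -0.15
```

>>> move_arm:
  plan:
    - [-0.006,0,0.0005,0,-1]
    - [-0.006,0,0.0005,0,-1]
    - [0,0,0,0,-1]

```text
time_s: 9.78
tcp_pos: [0.4938, 0.0929, 0.0327]
tcp_rot: [0.108, 0.994, -0.012, 0.008]
contact_force: [0.1, -0.3, -0.2]
finger_gap: 0.0117
```

```bash
python3 look.py 8
```

```text
t 9.78 tcp [0.4938 0.0929 0.0327] yaw_y 77.56 tilt [ 0.0124 -0.026 ] F [ 0.12 -0.31 -0.17] T [ 0.04 -0.12 -0.05] gap 0.0117 j [ 0.09  0.01  2.13 -0.03  0.99 -1.24]
st [[-0.20908173 -0.01605303]] nose x behind mouth 33.9 Fst [ 0.18 -0.28] tool yaw rel -0.14
```

>>> move_arm:
  plan:
    - [0,0.0025,0,0,-1]
    - [0,0.0025,0,0,-1]
    - [0,0,0,0,-1]

```text
time_s: 10.15
tcp_pos: [0.4953, 0.0974, 0.0327]
tcp_rot: [0.108, 0.994, -0.013, 0.008]
contact_force: [-0.2, -0.7, 0.6]
finger_gap: 0.0112
```

```bash
python3 look.py 8
```

```text
t 10.15 tcp [0.4953 0.0974 0.0327] yaw_y 77.55 tilt [ 0.013  -0.0274] F [-0.25 -0.65  0.61] T [-0.03  0.06 -0.06] gap 0.0112 j [ 0.1   0.02  2.13 -0.03  0.99 -1.23]
st [[-0.20860203 -0.01133127]] nose x behind mouth 34.4 Fst [-0.1  -0.69] tool yaw rel -0.15
```

>>> move_arm:
  plan:
    - [0,0.002,0,0,-1]
    - [0,0.002,0,0,-1]
    - [0,0,0,0,-1]

```text
time_s: 10.52
tcp_pos: [0.4962, 0.1015, 0.0327]
tcp_rot: [0.108, 0.994, -0.013, 0.008]
contact_force: [-0.3, -1.4, 1.2]
finger_gap: 0.0114
```

```bash
python3 look.py 8
```

```text
t 10.53 tcp [0.4962 0.1015 0.0327] yaw_y 77.56 tilt [ 0.0133 -0.0277] F [-0.35 -1.42  1.21] T [-0.21  0.11 -0.01] gap 0.0114 j [ 0.11  0.02  2.12 -0.03  0.99 -1.22]
st [[-0.2085415  -0.00713342]] nose x behind mouth 34.5 Fst [-0.04 -1.47] tool yaw rel -0.14
```

>>> move_arm:
  plan:
    - [0,0.002,-0.0003,0,-1]
    - [0,0.0015,-0.0003,0,-1]
    - [0,0,0,0,-1]

```text
time_s: 10.9
tcp_pos: [0.4966, 0.1053, 0.0327]
tcp_rot: [0.108, 0.994, -0.013, 0.008]
contact_force: [0.1, -1.9, 1.7]
finger_gap: 0.0113
```

```bash
python3 look.py 8
```

```text
t 10.90 tcp [0.4966 0.1053 0.0327] yaw_y 77.56 tilt [ 0.0126 -0.0273] F [ 0.08 -1.9   1.69] T [-0.13  0.04 -0.07] gap 0.0113 j [ 0.12  0.02  2.12 -0.03  0.99 -1.22]
st [[-0.2090073  -0.00327735]] nose x behind mouth 34.0 Fst [ 0.48 -1.84] tool yaw rel -0.14
```

>>> move_arm:
  plan:
    - [0,0.0015,-0.001,0,-1]
    - [0,0.0015,0,0,-1]
    - [0,0,0,0,-1]

```text
time_s: 11.28
tcp_pos: [0.4963, 0.1087, 0.0328]
tcp_rot: [0.108, 0.994, -0.013, 0.007]
contact_force: [0.7, -1.1, 0.4]
finger_gap: 0.0114
```

```bash
python3 look.py 8
```

```text
t 11.28 tcp [0.4963 0.1087 0.0328] yaw_y 77.56 tilt [ 0.0106 -0.027 ] F [ 0.67 -1.1   0.36] T [-0.04  0.02 -0.08] gap 0.0114 j [ 0.13  0.02  2.12 -0.03  0.99 -1.21]
st [[-2.10018722e-01 -4.90671242e-05]] nose x behind mouth 33.0 Fst [ 0.89 -0.93] tool yaw rel -0.14
```

>>> move_arm:
  plan:
    - [0,0.0015,-0.0003,0,-1]
    - [0,0.0015,-0.0003,0,-1]
    - [0,0,0,0,-1]

```text
time_s: 11.65
tcp_pos: [0.4966, 0.112, 0.0329]
tcp_rot: [0.108, 0.994, -0.013, 0.006]
contact_force: [0.5, -0.4, -1.6]
finger_gap: 0.0116
```

```bash
python3 look.py 9 t;python3 tr.py
```

```text
t 11.65 tcp [0.4966 0.112  0.0329] yaw_y 77.56 tilt [ 0.0099 -0.0265] F [ 0.49 -0.39 -1.59] T [0.09 0.04 0.03] gap 0.0116 j [ 0.13  0.03  2.11 -0.03  0.99 -1.2 ]
st [[-0.21044162  0.0032533 ]] nose x behind mouth 32.6 Fst [ 0.56 -0.28] tool yaw rel -0.14
71 ((-0.12672710418701172, 0.008004989475011826), (0.07269072532653809, 0.10720399767160416), 0.1782982498407364) z nose/tail [np.float64(0.0171), np.float64(nan)]
  return _methods._mean(a, axis=axis, dtype=dtype,
  ret = ret.dtype.type(ret / rcount)
Traceback (most recent call last):
  File "tr.py", line 6, in <module>
    yb=[(np.percentile(S[(S[:,0]>a)&(S[:,0]<a+.02),1],[2,98])*1000).round(1).tolist() for a in (-.2,-.18,-.16,-.14)];print("y extents",yb)
         ~~~~~~~~~~~~~^^^^^^^^^^^^^^^^^^^^^^^^^^^^^^^^^^^^^^^
IndexError: index -1 is out of bounds for axis 0 with size 0
```

>>> move_arm:
  plan:
    - [0,0.0015,0,0,-1]
    - [0,0.0015,0,0,-1]
    - [0,0,0,0,-1]

```text
time_s: 12.08
tcp_pos: [0.4974, 0.115, 0.033]
tcp_rot: [0.108, 0.994, -0.013, 0.006]
contact_force: [0.1, 0.5, -0.9]
finger_gap: 0.0116
```

```bash
python3 look.py 9
```

```text
t 12.07 tcp [0.4974 0.115  0.033 ] yaw_y 77.55 tilt [ 0.01   -0.0266] F [ 0.09  0.54 -0.89] T [ 0.09  0.1  -0.05] gap 0.0116 j [ 0.14  0.03  2.11 -0.03  0.99 -1.2 ]
st [[-0.21033216  0.00638035]] nose x behind mouth 32.7 Fst [-0.03  0.55] tool yaw rel -0.15
```

View pics/t9.png

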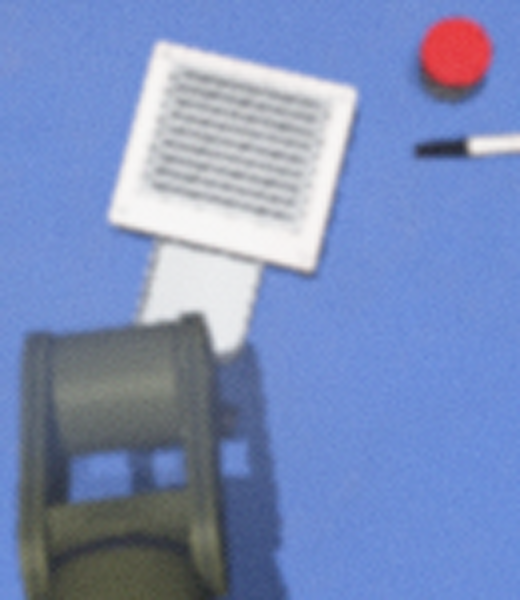

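>>> move_arm:
  plan:
    - [0,0.0015,0,0,-1]
    - [0,0.0015,0,0,-1]
    - [0,0,0,0,-1]

```text
time_s: 12.45
tcp_pos: [0.4981, 0.1182, 0.0329]
tcp_rot: [0.108, 0.994, -0.013, 0.006]
contact_force: [0.3, 0.3, -1.2]
finger_gap: 0.0114
```

```bash
python3 look.py 9
```

```text
t 12.45 tcp [0.4981 0.1182 0.0329] yaw_y 77.55 tilt [ 0.0101 -0.0266] F [ 0.25  0.33 -1.18] T [0.07 0.09 0.02] gap 0.0114 j [ 0.14  0.03  2.11 -0.03  0.99 -1.19]
st [[-0.21027853  0.00960212]] nose x behind mouth 32.7 Fst [0.18 0.38] tool yaw rel -0.15
```

>>> move_arm:
  plan:
    - [0,0.0015,0,0,-1]
    - [0,0.0015,0,0,-1]
    - [0,0,0,0,-1]

```text
time_s: 12.82
tcp_pos: [0.4985, 0.1207, 0.033]
tcp_rot: [0.109, 0.994, -0.013, 0.006]
contact_force: [-0.8, -1.1, -0.9]
finger_gap: 0.0112
```

```bash
python3 look.py 10 t
python3 - <<'E'
from h import *
c=pickle.load(open("t.pkl","rb"))
ch=cv2.cvtColor(c["color"],cv2.COLOR_RGB2HSV)[...,1].astype(np.float32)
for n,a,b in(("left",(158,245),(142,315)),("right",(262,268),(246,335))):
    l,r=edge(ch,np.array(a)/4+[200,160]-.375,np.array(b)/4+[200,160]-.375,half=3,trim=.1)
    P=ray(c,np.array([l[2:]-5*l[:2],l[2:]+5*l[:2]]),.012);print(n,r,tost(P).round(4).tolist())
E
```

```text
t 12.82 tcp [0.4985 0.1207 0.033 ] yaw_y 77.48 tilt [ 0.0091 -0.0277] F [-0.76 -1.14 -0.85] T [-0.25  0.11 -0.4 ] gap 0.0112 j [ 0.15  0.04  2.11 -0.03  1.   -1.19]
st [[-0.21041202  0.01214059]] nose x behind mouth 32.6 Fst [-0.5  -1.28] tool yaw rel -0.22
left 0.17634356 [[-0.126, 0.0531], [-0.0925, 0.0542]]
right 0.2600435 [[-0.1226, -0.0366], [-0.0892, -0.0372]]
```

>>> move_arm:
  plan:
    - [-0.006,0,0,0,-1]
    - [-0.006,0,0,0,-1]
    - [0,0,0,0,-1]

```text
time_s: 13.25
tcp_pos: [0.5094, 0.118, 0.0332]
tcp_rot: [0.109, 0.994, -0.013, 0.004]
contact_force: [0.7, -1.7, -1.2]
finger_gap: 0.0113
```

```bash
python3 look.py 11
```

```text
t 13.25 tcp [0.5094 0.118  0.0332] yaw_y 77.46 tilt [ 0.0055 -0.0275] F [ 0.65 -1.75 -1.16] T [-0.2  -0.06 -0.18] gap 0.0113 j [ 0.14  0.06  2.08 -0.03  1.   -1.19]
st [[-0.19922878  0.01184217]] nose x behind mouth 43.8 Fst [ 1.01 -1.57] tool yaw rel -0.24
```

>>> move_arm:
  plan:
    - [-0.006,0,0,0,-1]
    - [-0.006,0,0,0,-1]
    - [0,0,0,0,-1]

```text
time_s: 13.62
tcp_pos: [0.521, 0.1154, 0.0333]
tcp_rot: [0.109, 0.994, -0.013, 0.003]
contact_force: [0.7, -1.0, 0.3]
finger_gap: 0.0114
```

```bash
python3 look.py 12
```

```text
t 13.62 tcp [0.521  0.1154 0.0333] yaw_y 77.47 tilt [ 0.0037 -0.0274] F [ 0.67 -1.05  0.32] T [-0.29 -0.   -0.19] gap 0.0114 j [ 0.13  0.08  2.06 -0.03  1.   -1.2 ]
st [[-0.18732627  0.01173259]] nose x behind mouth 55.7 Fst [ 0.88 -0.88] tool yaw rel -0.23
```

>>> move_arm:
  plan:
    - [-0.006,0,0,0,-1]
    - [-0.006,0,0,0,-1]
    - [0,0,0,0,-1]

```text
time_s: 14.0
tcp_pos: [0.5328, 0.1127, 0.0334]
tcp_rot: [0.109, 0.994, -0.014, 0.003]
contact_force: [-0.4, -1.7, -0.7]
finger_gap: 0.0118
```

```bash
python3 look.py 13
```

```text
t 14.00 tcp [0.5328 0.1127 0.0334] yaw_y 77.49 tilt [ 0.0027 -0.0275] F [-0.38 -1.74 -0.74] T [-0.26 -0.01 -0.2 ] gap 0.0118 j [ 0.12  0.11  2.03 -0.03  1.01 -1.21]
st [[-0.17520993  0.01160582]] nose x behind mouth 67.8 Fst [-0.   -1.78] tool yaw rel -0.21
```

>>> move_arm:
  plan:
    - [-0.006,0,0,0,-1]
    - [-0.006,0,0,0,-1]
    - [0,0,0,0,-1]

```text
time_s: 14.38
tcp_pos: [0.5447, 0.11, 0.0335]
tcp_rot: [0.109, 0.994, -0.014, 0.002]
contact_force: [-0.5, -2.2, -0.3]
finger_gap: 0.0115
```

```bash
python3 look.py 14 t s
```

```text
t 14.38 tcp [0.5447 0.11   0.0335] yaw_y 77.50 tilt [ 0.002  -0.0275] F [-0.47 -2.19 -0.29] T [-0.28 -0.04 -0.22] gap 0.0115 j [ 0.12  0.13  2.   -0.03  1.01 -1.22]
st [[-0.16300624  0.01150858]] nose x behind mouth 80.0 Fst [ 0.   -2.24] tool yaw rel -0.20
```

View pics/s14.png

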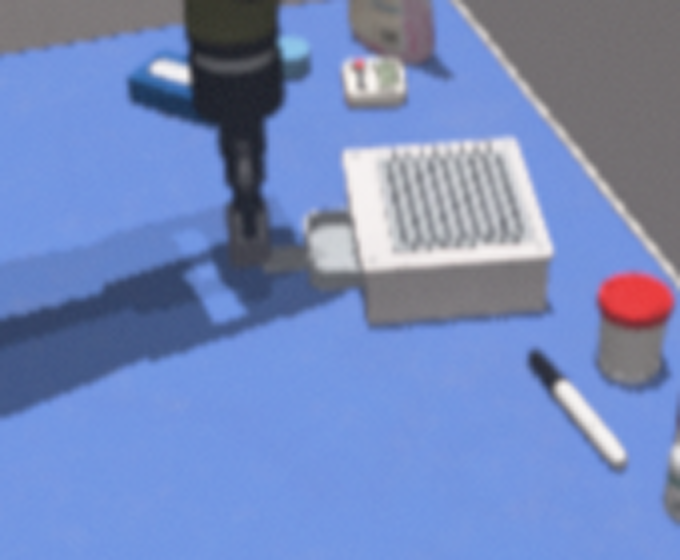

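View pics/t14.png

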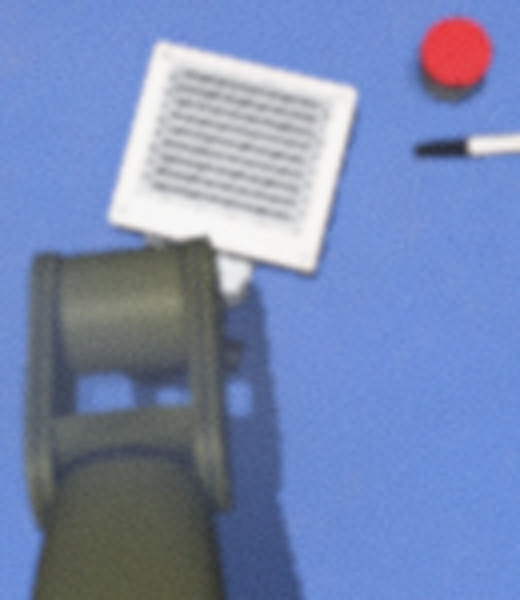

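>>> move_arm:
  plan:
    - [-0.006,-0.0003,0.0005,0,-1]
    - [-0.006,-0.0003,0,0,-1]
    - [0,0,0,0,-1]

```text
time_s: 14.85
tcp_pos: [0.5562, 0.1073, 0.0335]
tcp_rot: [0.109, 0.994, -0.013, 0.002]
contact_force: [0.2, -0.6, -0.8]
finger_gap: 0.0114
```

```bash
python3 look.py 15
```

```text
t 14.85 tcp [0.5562 0.1073 0.0335] yaw_y 77.53 tilt [ 0.0014 -0.0266] F [ 0.16 -0.56 -0.79] T [-0.11 -0.18 -0.16] gap 0.0114 j [ 0.11  0.15  1.98 -0.03  1.01 -1.23]
st [[-0.15121574  0.0113418 ]] nose x behind mouth 91.8 Fst [ 0.28 -0.51] tool yaw rel -0.17
```

>>> move_arm:
  plan:
    - [-0.005,0,0,0,-1]
    - [-0.005,0,0,0,-1]
    - [0,0,0,0,-1]

```text
time_s: 15.22
tcp_pos: [0.5661, 0.1051, 0.0335]
tcp_rot: [0.108, 0.994, -0.013, 0.002]
contact_force: [0.6, -1.8, 0.5]
finger_gap: 0.0115
```

```bash
python3 look.py 15
```

```text
t 15.22 tcp [0.5661 0.1051 0.0335] yaw_y 77.54 tilt [ 0.0006 -0.0267] F [ 0.57 -1.77  0.48] T [-0.18 -0.06 -0.2 ] gap 0.0115 j [ 0.1   0.17  1.96 -0.03  1.02 -1.23]
st [[-0.14100357  0.01131377]] nose x behind mouth 102.0 Fst [ 0.93 -1.61] tool yaw rel -0.16
```

>>> move_arm:
  plan:
    - [-0.004,0,0,0,-1]
    - [-0.004,0,0,0,-1]
    - [0,0,0,0,-1]

```text
time_s: 15.6
tcp_pos: [0.5745, 0.1032, 0.0335]
tcp_rot: [0.108, 0.994, -0.013, 0.002]
contact_force: [-1.5, -1.0, 1.0]
finger_gap: 0.0112
```

```bash
python3 look.py 15
```

```text
t 15.60 tcp [0.5745 0.1032 0.0335] yaw_y 77.54 tilt [ 0.0005 -0.0267] F [-1.46 -1.05  1.05] T [-0.16  0.03 -0.14] gap 0.0112 j [ 0.1   0.19  1.94 -0.03  1.02 -1.24]
st [[-0.13247049  0.01125207]] nose x behind mouth 110.5 Fst [-1.21 -1.34] tool yaw rel -0.16
```

>>> move_arm:
  plan:
    - [-0.002,0,0,0,-1]
    - [-0.002,0,0,0,-1]
    - [0,0,0,0,-1]

```text
time_s: 15.98
tcp_pos: [0.5784, 0.1023, 0.0335]
tcp_rot: [0.108, 0.994, -0.013, 0.001]
contact_force: [-1.7, -1.6, 1.3]
finger_gap: 0.0113
```

```bash
python3 look.py 15
```

```text
t 15.97 tcp [0.5784 0.1023 0.0335] yaw_y 77.54 tilt [ 0.0001 -0.0267] F [-1.67 -1.64  1.26] T [-0.1   0.2  -0.18] gap 0.0113 j [ 0.1   0.19  1.93 -0.03  1.02 -1.24]
st [[-0.12840714  0.01123852]] nose x behind mouth 114.6 Fst [-1.29 -1.96] tool yaw rel -0.16
```

>>> move_arm:
  plan:
    - [-0.002,0,-0.0005,0,-1]
    - [-0.0015,0,0,0,-1]
    - [0,0,0,0,-1]

```text
time_s: 16.35
tcp_pos: [0.5819, 0.1015, 0.0335]
tcp_rot: [0.108, 0.994, -0.013, 0.001]
contact_force: [-2.7, -1.0, 2.1]
finger_gap: 0.0115
```

```bash
python3 look.py 15
```

```text
t 16.35 tcp [0.5819 0.1015 0.0335] yaw_y 77.55 tilt [-0.0002 -0.0267] F [-2.72 -1.    2.1 ] T [-0.09  0.19 -0.09] gap 0.0115 j [ 0.09  0.2   1.92 -0.03  1.02 -1.24]
st [[-0.12488034  0.01120223]] nose x behind mouth 118.1 Fst [-2.44 -1.55] tool yaw rel -0.15
```

>>> move_arm:
  plan:
    - [0,0,-0.001,0,-1]
    - [-0.0015,0,0,0,-1]
    - [-0.0015,0,0,0,-1]
    - [0,0,0,0,-1]

```text
time_s: 16.85
tcp_pos: [0.5848, 0.1009, 0.0338]
tcp_rot: [0.108, 0.994, -0.013, 0.001]
contact_force: [-0.6, -0.3, -0.7]
finger_gap: 0.0111
```

```bash
python3 look.py 15
```

```text
t 16.85 tcp [0.5848 0.1009 0.0338] yaw_y 77.55 tilt [-0.0007 -0.0266] F [-0.58 -0.31 -0.72] T [-0.1   0.12 -0.13] gap 0.0111 j [ 0.09  0.21  1.92 -0.03  1.02 -1.24]
st [[-0.12192958  0.01119516]] nose x behind mouth 121.1 Fst [-0.5  -0.42] tool yaw rel -0.15
```

>>> move_arm:
  plan:
    - [-0.0015,0,0,0,-1]
    - [-0.0015,0,0,0,-1]
    - [0,0,0,0,-1]

```text
time_s: 17.23
tcp_pos: [0.5879, 0.1002, 0.0339]
tcp_rot: [0.108, 0.994, -0.013, 0.001]
contact_force: [-0.7, -0.6, -0.5]
finger_gap: 0.0113
```

```bash
python3 look.py 15
```

```text
t 17.23 tcp [0.5879 0.1002 0.0339] yaw_y 77.55 tilt [-0.0006 -0.0266] F [-0.65 -0.6  -0.46] T [-0.12  0.16 -0.15] gap 0.0113 j [ 0.09  0.21  1.91 -0.03  1.02 -1.25]
st [[-0.11868966  0.01118899]] nose x behind mouth 124.3 Fst [-0.51 -0.73] tool yaw rel -0.15
```

>>> move_arm:
  plan:
    - [-0.0015,0,0,0,-1]
    - [-0.0015,0,0,0,-1]
    - [0,0,0,0,-1]

```text
time_s: 17.6
tcp_pos: [0.591, 0.0996, 0.0339]
tcp_rot: [0.108, 0.994, -0.013, 0.001]
contact_force: [-1.1, -0.4, -1.4]
finger_gap: 0.0115
```

```bash
python3 look.py 15
```

```text
t 17.60 tcp [0.591  0.0996 0.0339] yaw_y 77.55 tilt [-0.0007 -0.0266] F [-1.14 -0.36 -1.36] T [-0.09  0.19 -0.12] gap 0.0115 j [ 0.09  0.22  1.9  -0.03  1.03 -1.25]
st [[-0.11552451  0.01119921]] nose x behind mouth 127.5 Fst [-1.04 -0.59] tool yaw rel -0.15
```

>>> move_arm:
  plan:
    - [-0.0015,0,0,0,-1]
    - [-0.0015,0,0,0,-1]
    - [0,0,0,0,-1]

```text
time_s: 17.98
tcp_pos: [0.5941, 0.0988, 0.0339]
tcp_rot: [0.108, 0.994, -0.013, 0.001]
contact_force: [-1.1, -0.6, -1.8]
finger_gap: 0.0113
```

```bash
python3 look.py 15
```

```text
t 17.98 tcp [0.5941 0.0988 0.0339] yaw_y 77.55 tilt [-0.0007 -0.0266] F [-1.15 -0.56 -1.82] T [-0.04  0.14 -0.13] gap 0.0113 j [ 0.09  0.22  1.9  -0.03  1.03 -1.25]
st [[-0.1123217   0.01117051]] nose x behind mouth 130.7 Fst [-1.   -0.79] tool yaw rel -0.15
```

>>> move_arm:
  plan:
    - [-0.0015,0,0,0,-1]
    - [-0.001,0,0,0,-1]
    - [0,0,0,0,-1]

```text
time_s: 18.35
tcp_pos: [0.5967, 0.0983, 0.0339]
tcp_rot: [0.108, 0.994, -0.013, 0.001]
contact_force: [0.1, -1.2, -1.0]
finger_gap: 0.0112
```

```bash
python3 look.py 15
```

```text
t 18.35 tcp [0.5967 0.0983 0.0339] yaw_y 77.55 tilt [-0.0009 -0.0266] F [ 0.07 -1.25 -0.97] T [-0.11  0.23 -0.01] gap 0.0112 j [ 0.09  0.23  1.89 -0.03  1.03 -1.25]
st [[-0.10970603  0.01118318]] nose x behind mouth 133.3 Fst [ 0.34 -1.2 ] tool yaw rel -0.15
```

>>> move_arm:
  plan:
    - [-0.001,0,0,0,-1]
    - [-0.001,0,0,0,-1]
    - [0,0,0,0,-1]

```text
time_s: 18.73
tcp_pos: [0.5972, 0.0983, 0.0339]
tcp_rot: [0.108, 0.994, -0.013, -0.001]
contact_force: [-1.8, 0.1, -0.2]
finger_gap: 0.0115
```

```bash
python3 look.py 15
```

```text
t 18.73 tcp [0.5972 0.0983 0.0339] yaw_y 77.55 tilt [-0.0049 -0.026 ] F [-1.84  0.11 -0.2 ] T [-0.12  0.09 -0.08] gap 0.0115 j [ 0.09  0.23  1.89 -0.03  1.03 -1.25]
st [[-0.1092576  0.0113068]] nose x behind mouth 133.7 Fst [-1.82 -0.28] tool yaw rel -0.15
```

>>> move_arm:
  plan:
    - [-0.0015,0,0,0,-1]
    - [-0.0015,0,0,0,-1]
    - [0,0,0,0,-1]

```text
time_s: 19.1
tcp_pos: [0.597, 0.0984, 0.034]
tcp_rot: [0.108, 0.994, -0.013, -0.005]
contact_force: [-1.5, -2.1, 0.4]
finger_gap: 0.0115
```

```bash
python3 look.py 16 t s
```

```text
t 19.10 tcp [0.597  0.0984 0.034 ] yaw_y 77.59 tilt [-0.0128 -0.0253] F [-1.51 -2.08  0.41] T [-0.09 -0.02 -0.03] gap 0.0115 j [ 0.09  0.23  1.88 -0.03  1.04 -1.25]
st [[-0.10938598  0.01134821]] nose x behind mouth 133.6 Fst [-1.03 -2.35] tool yaw rel -0.11
```

View pics/s16.png

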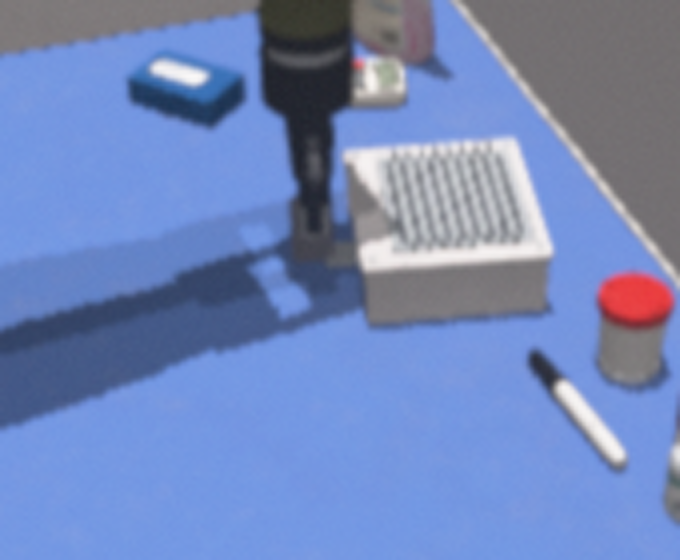

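>>> move_arm:
  plan:
    - [0,0,0,0,-0.5]
    - [0,0,0,0,-0.4]
    - [0,0,0,0,-0.2]
    - [0,0,0,0,0.2]
    - [0,0,0,0,0.6]
    - [0,0,0,0,0.6]

```text
time_s: 19.95
tcp_pos: [0.5998, 0.0985, 0.0352]
tcp_rot: [0.108, 0.994, -0.013, -0.002]
contact_force: [0.1, 0.4, 0.6]
finger_gap: 0.0682
```

```bash
python3 look.py 17 t s
```

```text
t 19.95 tcp [0.5998 0.0985 0.0352] yaw_y 77.59 tilt [-0.0068 -0.0247] F [0.13 0.35 0.57] T [ 0.01 -0.03  0.03] gap 0.0682 j [ 0.09  0.23  1.88 -0.03  1.04 -1.25]
st [[-0.10668181  0.01207292]] nose x behind mouth 136.3 Fst [0.05 0.37] tool yaw rel -0.11
```

View pics/s17.png

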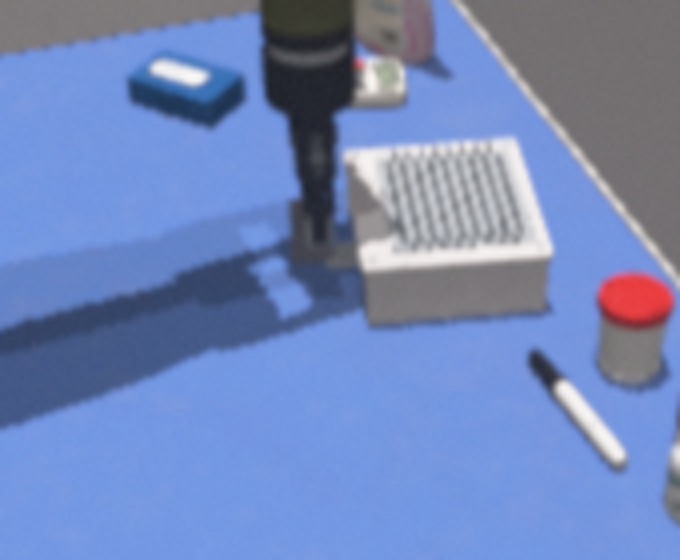

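>>> move_arm:
  plan:
    - [0,0,-0.01,0,0.8]
    - [0,0,-0.02,0,0.8]
    - [0,0,-0.03,0,0.8]
    - [0,0,-0.04,0,0.8]
    - [0.02,0,-0.04,0,0.8]
    - [0.05,0,-0.02,0,0.8]
    - [0.05,0,0,0,0.8]
    - [0.05,0,0,0,0.8]

```text
time_s: 21.05
tcp_pos: [0.4356, 0.1401, 0.213]
tcp_rot: [0.11, 0.994, -0.01, 0.005]
contact_force: [0.5, 0.3, 1.0]
finger_gap: 0.0769
```

>>> move_arm:
  plan:
    - [0.02,0.06,0,0,0.8]
    - [0,0.06,0,0,0.8]
    - [0,0.06,0,0,0.8]
    - [0,0.06,0,0,0.8]
    - [0,0,0,0,0.8]

```text
time_s: 21.68
tcp_pos: [0.4666, 0.3851, 0.2194]
tcp_rot: [0.11, 0.994, -0.006, 0.012]
contact_force: [0.3, -0.6, -0.2]
finger_gap: 0.0768
```

Run:
```python
from h import *
from workcell import *
st()
cs={n:read_camera(n) for n in("top","side")}
for n in cs: pickle.dump(cs[n],open(n+"F.pkl","wb"))
cv2.imwrite("pics/tf.png",cv2.resize(cs["top"]["color"][160:280,190:330][:,:,::-1],None,fx=5,fy=5,interpolation=2))
cv2.imwrite("pics/sf.png",cv2.resize(cs["side"]["color"][150:250,220:340][:,:,::-1],None,fx=5,fy=5,interpolation=2))
for n,cc in cs.items():
    b=cloud(cc).reshape(-1,3);S=tost(b);k=(b[:,2]>.03)&(b[:,2]<.08)&(S[:,0]<-.085)&(S[:,0]>-.2)&(np.abs(S[:,1])<.06)
    print(n,k.sum(),S[k].min(0),S[k].max(0),cv2.minAreaRect(S[k].astype(np.float32)))
```

```text
t 21.68 tcp [0.4666 0.3851 0.2194] yaw_y 77.40 tilt [ 0.0222 -0.0149] F [ 0.29 -0.58 -0.17] T [0.03 0.06 0.03] gap 0.0768 j [ 0.61  0.03  1.77 -0.03  1.33 -0.73]
top 52 [-0.12850332  0.0018453 ] [-0.09307138  0.01421251] ((-0.11088118702173233, 0.007667080499231815), (0.012354837730526924, 0.035315245389938354), 87.76544189453125)
side 99 [-0.13098606  0.00033192] [-0.09728799  0.01562657] ((-0.11411654949188232, 0.007975987158715725), (0.014885397627949715, 0.03371657803654671), 89.07473754882812)
```

View pics/tf.png

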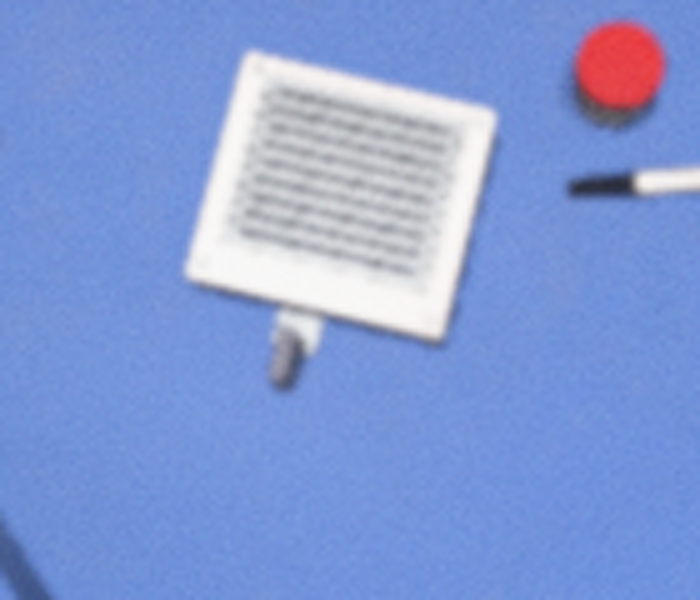

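View pics/sf.png

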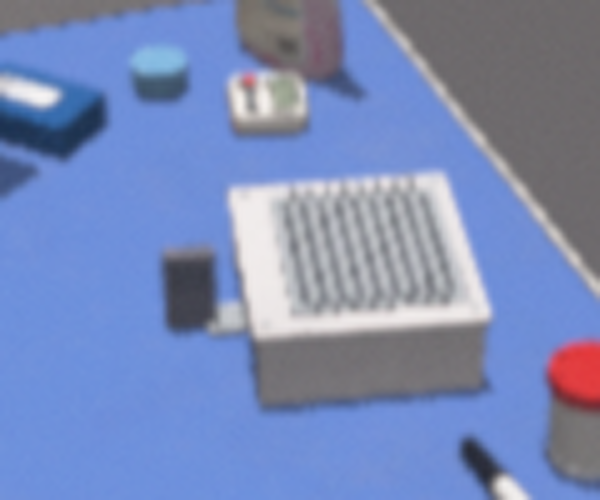

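```bash
python3 -c "
from workcell import *
print(job_done())"
```

```text
the job is handed in; nothing more can be done
None
```

I gripped the drip tray by its blade and carried or slid it just above or on the worktop to the right of the mouth. With the nose about 33 mm inside, I moved it left until it met the left guide. I then followed that guide in until the tool stopped advancing, with the nose about 132–133 mm behind the mouth. That is inside the 118–134 mm range given for the back stop. I released the tray, backed the arm away and handed the job in at about 22 s of robot time.

**What the last checks showed**
- **Tray position:** the top-camera depth put the blade within about 1 mm of where it should be with the tray at the stop, so the tray did not creep back after release. The side camera read about 3 mm further out, much the same offset as before the grasp.
- **Alignment:** the blade looked in line with the station to about 1–2°. This is a rough reading, because the blade covers few pixels.
- **Forces:** the tool's force readings between moves stayed at about 3 N or less. I did not see any peaks within a move.
- **Bystanders:** the slide box, cup and timer looked undisturbed in the pictures. I did not measure them.

**What I could not confirm**
- **Home against the stop:** the sensing pin cannot be read. That the tray is home rests on the tool stopping, its springing forward 2.8 mm on release, and the measured position.
- **Tool tilt:** the tool leaned up to about 0.03 rad during the run, so the tray may have been rolled by about 0.01–0.02 rad while gripped. In the last picture the blade stood upright, but I did not measure the tray's flatness after release.

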